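# Zero the leaf tester and hold its calibration key turned

## Task

Get the leaf tester ready to store its zero: turn the gauge's peak-pointer knob anticlockwise, back to its zero stop. Then take the key from its wooden stand, push it fully home into the key switch on the tester, working it past the sticky pins, and turn it a quarter clockwise to its stop. The switch springs back, so finish still gripping the key and holding it turned; leave the cup, the dishes and the spray bottle where they are.

Things in the scene. Friction and masses are not known exactly. Their poses are not given: they have to be found in the camera images.
- tester: off-white fixed console 160 (x) x 280 (y) x 50 mm high; origin at the centre of its underside on the bench, z up. Round gauge dial (104 mm across, face 62 mm above the bench) centred 75 mm to its +y side, key switch (square boss 46 x 46 mm) 75 mm to its -y side; a low anvil 32 mm across, 60 mm above the bench, at x = +50 mm, y = 0.
- peak_knob (a joint): angle of the black peak-pointer knob, rad: 0 at the zero stop, larger clockwise seen from above (up to 2.0). It stays where it is left; turning needs about 0.03 N m. At 0 the grip bar lies along the tester's x axis, pointer to +x.
- knob_grip (a point): on the knob's vertical axis, in the grip bar, 93 mm above the bench; x along the bar to the pointer, y across it, z up. The upright black bar is 38 mm long, 11 mm thick, from 69 to 105 mm above the bench, on a round hub 38 mm across whose top is 69 mm above the bench; a thin pointer sticks out of the hub.
- lock_mouth (a point): centre of the key slot's mouth on the key switch's steel top plate, 85 mm above the bench; axes as the tester. Slot straight down, 20 mm (along x) by 7.5 mm (y), 2.5 mm chamfer, plate 10 mm thick; below it the plug, slot 6.5 mm. Its sticky sprung pins resist with some 5 to 18 N; a little turning to and fro helps. Only fully home (within 2 mm) can the key turn.
- lock_plug (a joint): angle of the lock's plug, under the plate, rad: 0 at rest with its slot in line with the plate's, larger clockwise seen from above, end stop at 1.571 (a quarter). A spring returns it to 0 (0.02 N m at rest, 0.1 N m at the stop). The key has about 0.1 rad of play in it.
- key: steel key, 45 g, upright in its stand, bow up. Origin on its axis at the underside of its collar (22 mm across, 3 mm high), which rests on the stand, and on the lock plate when fully home. x along the width of bow and bit, y through their thickness, z up. Below it a round 5 mm shank for 13 mm, then the flat bit 16 mm wide, 5 mm thick. Same after half a turn.
- key_stand: fixed wooden block 70 x 70 x 45 mm high, origin at the centre of its underside; the key stands in a slot in its top, key axes in line with the block's. To the left or the right of the tester.
- cup: open clear plastic cup, 80 mm across and 100 mm high, origin at its underside; on the other side of the tester. To be left alone.
- dishes: two stacked glass dishes, 90 mm across, 31 mm high together (one piece), origin at the underside; to be left alone.
- spray: white spray bottle 72 mm across, 190 mm high, origin at its underside; to be left alone.
- key_bow (a point): middle of the key's grey flat bow, 28 mm above the key's origin, axes as the key. The bow is 30 mm wide (x), 14 mm thick (y, grip across this) and 32 mm high; under it a neck 8 mm thick and 9 mm long, then the collar.
- key_tip (a point): the rounded tip of the key's bit, 25.5 mm below the key's origin (hidden in the stand at first).
There are look-alikes about, which are no part of the job. Of the things shaped like the key, the steel one is meant.

How it is judged:
By the outcome, as a careful person would: the job done as asked, in the order asked, and still so for the second after the job is handed in, while the arm keeps its last pose, push and grip.
It also fails if it takes over 64 s, if anything falls off the work surface, if the arm or the gripper's body presses on something with over 40 N, if the wrist force passes 120 N, or if a joint passes its speed limit or range.

## Robot

A 6-joint arm with a two-finger parallel gripper is mounted at the origin on the work surface. World frame = base frame: x ahead of the robot, y to its left, z up, the work surface at z = 0. Lengths are in m, angles in rad, forces in N, time in s.
With the tool pointing down it reaches from about 0.375 to 0.975 m from the base axis. Payload 3.8 kg.
Tool frame: the origin (TCP) lies at the very end of the fingers, on their centre line; the grasp point (between the pads) lies 19 mm behind it; z points along the fingers, y is the line along which they close (so a half turn about z gives the same grasp; the last joint's range is limited). The gripper opens to 85 mm and grips with 20 to 120 N. Pads are 22 mm wide; open, the fingers measure 114 mm over their backs; the gripper's body (76 mm by 85 mm) begins 54 mm behind the grasp point. The pads swing forward as they close: fully open they stand 13 mm farther back than shut.
Start: joints at [1.266, 0.264, 1.604, -0, 1.274, -0.037], TCP at [0.179, 0.651, 0.231] pointing down, gripper open.
Joint ranges: [-2.63, 2.63], [-0.94, 2.18], [0.31, 2.57], [-1.31, 4.45], [0, 2.66], [-2.55, 2.55]. Speed limits (rad/s): [2.57, 2.57, 3.14, 3.14, 3.14, 3.14].

## Interface

Orientations are given as a rotation vector (axis times angle).
In Python, from workcell import * gives the robot as it stands.
- The arm moves only by the shell command python3 -m crank 'ROWS' [OPENING] [FORCE]. ROWS is JSON, a list that holds one entry, the list of rows, each a list of 6 numbers: the shift along the tool's x, y, z in cm, then the turn, a rotation vector about the tool's x, y, z in rad. In form: [[[dx, dy, dz, ax, ay, az], ...]]. A call has 1 to 8 rows; each row shifts and turns the commanded pose from where the row before left it, along the tool's axes as they then stand; what a row does not reach is not made up. A row lasts 1/12 s, in which the tool goes at most 41.7 mm and 7.16 degrees, less where a joint would pass 70% of its speed; a pose out of reach is approached as far as the arm can. A call with a gripper value outside its range is refused whole. OPENING is the finger opening in cm, from 0 to 8.54, set as the call begins (- or left out, the last holds). The fingers move at their own pace and stop on an object; FORCE is the grip in N (left out, the last holds). Time passes only in rows, so rows that do not move let the fingers close. It gives the time, the measured TCP pose, the force, the opening and the grip force at its end, in the units of the state.
- read_state(): the state, without advancing time (a new reading comes with each control period).
- read_camera(name): name is "side" or "top" or "wrist"; returns the picture (480x640x3 uint8, blue, green, red); there is no depth.
- camera_model(name): a dict with "camera_matrix" (3x3 intrinsics, pixels), "k1" (the pictures are not rectified: a ray, as slopes to the right and down, at radius r is drawn at 1 + k1 r^2 times it, then the intrinsics apply), "R" (3x3) and "t" (3): a world point X has camera coordinates R X + t. Camera axes: x right, y down, z forward; pixel columns grow to the right and rows downward; lengths in m; the calibration is good to about 2 mm. A picture is of the moment at which its call begins: read the wrist's pose just before it. camera_model takes no time and is no camera call; for the wrist camera it gives the pose at the moment of the call.
- finish_job(): hands the job in; it is judged then, once.
The state is a dict: "time": time; "q": joint angles; "joint_vel": joint speeds; "joint_torque": joint torques, N m; "tool_pos": TCP position; "tcp_rot": TCP orientation; "wrist_force": force on the tool from outside, world axes, zero at the start; "torque": the same for the moment, N m; "width": opening from 0.0 (shut) to 1.0 (fully open); "grip_force": force on a finger pad.
Only numpy, scipy, OpenCV 4.12 (cv2) and the standard library are available. Lean on these libraries where they do the work, as an engineer would, in place of code of your own. Each camera call takes 0.05 s, during which the arm holds its last target. There are 200 camera calls.

## Working session

There is one attempt and no reset: what is moved stays moved. The work goes in short steps, Python scripts to look and compute and a shell command to move; the robot and the scene stay as the last step left them, time stands still between calls to the robot, and variables do not carry over. Pictures are saved under pics/ and viewed, at most 10 in all, crops included, and the job is handed in when it is done.

```bash
mkdir -p pics; ls; cat > h.py <<'E'
from workcell import *
import numpy as np, cv2
from scipy.spatial.transform import Rotation as Ro
def ray(m,u,v):
    K=np.array(m["camera_matrix"]);d=np.array([(u-K[0,2])/K[0,0],(v-K[1,2])/K[1,1]])
    s=d.copy()
    for _ in range(20): s=d/(1+m["k1"]*(s@s))
    R=np.array(m["R"]);t=np.array(m["t"])
    return -R.T@t, R.T@np.array([s[0],s[1],1])
def onz(m,u,v,z):
    c,r=ray(m,u,v); return c+r*(z-c[2])/r[2]
def pix(m,X):
    c=np.array(m["R"])@X+np.array(m["t"]);s=c[:2]/c[2];s=s*(1+m["k1"]*(s@s))
    K=np.array(m["camera_matrix"]);return K[0,0]*s[0]+K[0,2],K[1,1]*s[1]+K[1,2]
E
python3 - <<'E'
from h import *
for n in("top","side"):
    cv2.imwrite(f"pics/{n}.png",read_camera(n)); m=camera_model(n); print(n,-np.array(m["R"]).T@m["t"],m["camera_matrix"][0])
E
```

```text
pics
top [ 0.53965859 -0.0670113   1.15315828] [485.19934571   0.         315.60190462]
side [ 0.52015728 -0.87303615  0.69171006] [510.71128559   0.         315.01619133]
```

View pics/top.png

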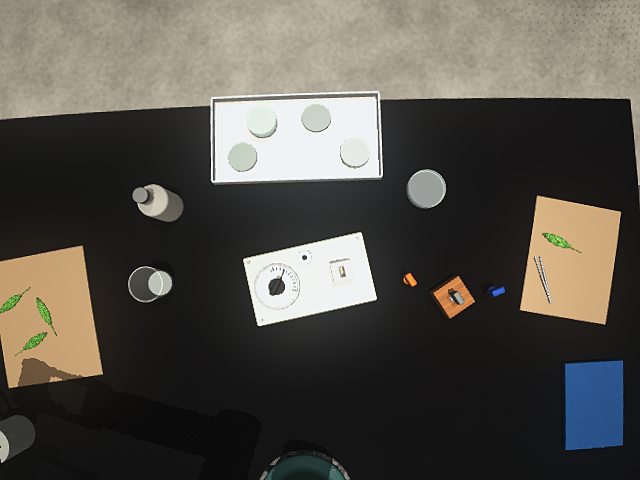

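View pics/side.png

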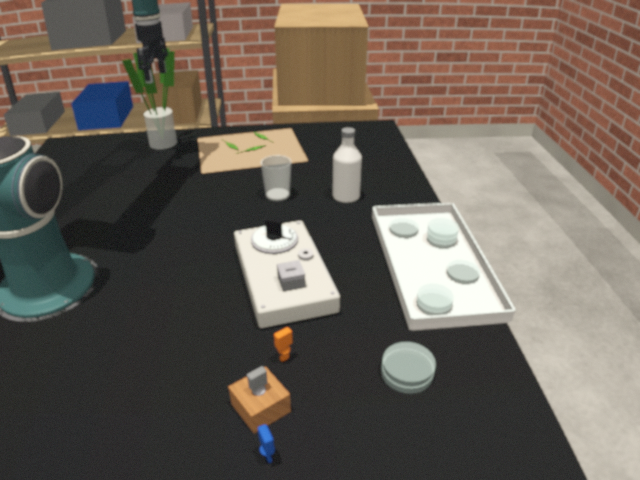

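Top view: the tester is at (310,279), gauge and knob at (277,287), and key switch at (341,272). Key-shaped candidates are the orange one lying at (409,279), the blue one at (497,291), and the grey steel one upright in the wooden stand at (455,296). I choose the steel one, and will check it in a crop while measuring.

```bash
cat > meas.py <<'E'
from h import *
im=read_camera("top"); m=camera_model("top"); im2=read_camera("side"); m2=camera_model("side")
hsv=cv2.cvtColor(im,cv2.COLOR_BGR2HSV)
def poly(mask,z,box):
    k=np.zeros_like(mask);x0,y0,x1,y1=box;k[y0:y1,x0:x1]=mask[y0:y1,x0:x1]
    c=max(cv2.findContours(k,cv2.RETR_EXTERNAL,cv2.CHAIN_APPROX_NONE)[0],key=cv2.contourArea)
    c=cv2.convexHull(c)
    P=np.array([onz(m,*p[0],z)[:2] for p in c])
    r=cv2.minAreaRect((P*1000).astype(np.float32)); return r
print("tester",poly(cv2.inRange(hsv,(0,0,130),(180,80,255)),.05,(225,215,395,345)))
print("stand",poly(cv2.inRange(hsv,(3,90,60),(22,255,255)),.045,(425,265,482,325)))
a=cv2.resize(im[225:335,235:385],None,fx=4,fy=4,interpolation=cv2.INTER_CUBIC)
b=cv2.resize(im[265:325,425:485],None,fx=5,fy=5,interpolation=cv2.INTER_CUBIC)
c=cv2.resize(im2[215:295,225:345],None,fx=4,fy=4,interpolation=cv2.INTER_CUBIC) if 0 else im2
o=np.zeros((600,800,3),np.uint8); o[:440,:600]=a; 
b=b[:300,:300]; o[300:600,500:800]=b
cv2.imwrite("pics/crop.png",o)
E
python3 meas.py
```

```text
tester ((522.9426879882812, -27.378662109375), (159.60867309570312, 278.52325439453125), 11.342259407043457)
stand ((472.95135498046875, -356.4554748535156), (72.88766479492188, 73.54796600341797), 32.263336181640625)
```

View pics/crop.png

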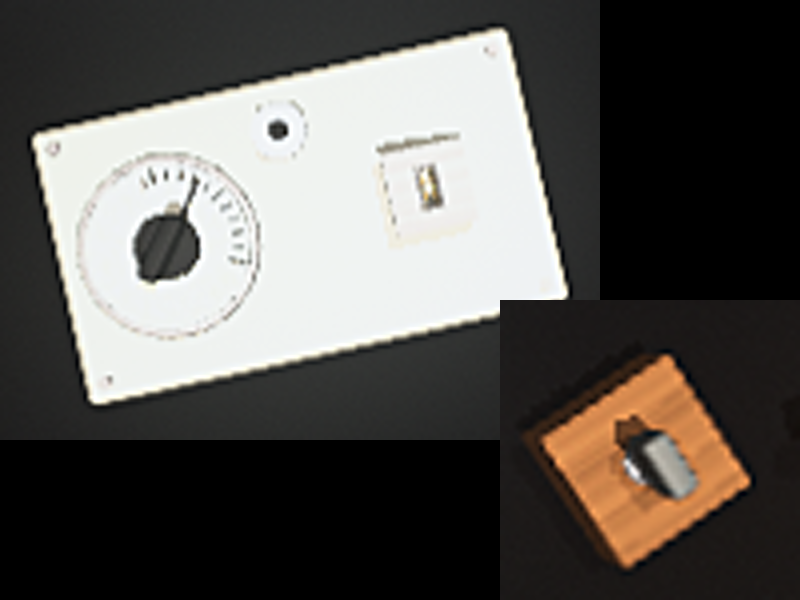

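The crop shows the steel key in the wooden stand, with its bow along the stand's 32° axis. The knob pointer is about 34° clockwise of the tester's x axis.

```bash
cat >> h.py <<'E'
def plan(x,y,z,yaw):
    """yaw: world yaw (deg) of tool y axis, mod 180"""
    s=read_state();R=Ro.from_rotvec(s["tcp_rot"]).as_matrix();p=np.array(s["tool_pos"])
    d=R.T@(np.array([x,y,z])-p)*100
    cur=np.degrees(np.arctan2(R[1,1],R[0,1]))
    dw=(yaw-cur+90)%180-90
    print("t",round(s["time"],2),"q",np.round(s["q"],3),"tcp",np.round(p,4),"z-axis",np.round(R[:,2],4),"yaw",round(cur,2))
    print("shift cm",np.round(d,2),"turn about tool z",round(-np.radians(dw),3),"or",round(-np.radians(dw)+np.pi,3),round(-np.radians(dw)-np.pi,3))
    print("F",np.round(s["wrist_force"],2),"T",np.round(s["torque"],3),"w",s["width"],"g",s["grip_force"])
E
python3 -c "
from h import *
print(read_state()['tcp_rot'])
plan(.5082,.0461,.18,11.3-34+90)"
```

```text
[-4.19351562e-01 -3.11320696e+00  2.22686982e-03]
t 0.2 q [ 1.266  0.264  1.605  0.     1.274 -0.037] tcp [0.1785 0.6505 0.2304] z-axis [-5.0e-04 -1.4e-03 -1.0e+00] yaw 74.66
shift cm [-47.79 -49.55   5.11] turn about tool z 0.128 or 3.27 -3.013
F [-0.43 -0.03 -0.26] T [-0.022  0.002 -0.025] w 0.9995232084520186 g 0.0
```

```bash
python3 -m crank '[[[-2,-2.06,0,0,0,0],[-2,-2.06,0,0,0,0],[-2,-2.06,0,0,0,0],[-2,-2.06,0,0,0,0],[-2,-2.06,0,0,0,0],[-2,-2.06,0,0,0,0],[-2,-2.06,0,0,0,0],[-2,-2.06,0,0,0,0]]]'
python3 -m crank '[[[-2,-2.06,0,0,0,0],[-2,-2.06,0,0,0,0],[-2,-2.06,0,0,0,0],[-2,-2.06,0,0,0,0],[-2,-2.06,0,0,0,0],[-2,-2.06,0,0,0,0],[-2,-2.06,0,0,0,0],[-2,-2.06,0,0,0,0]]]'
python3 -m crank '[[[-2,-2.06,0,0,0,0],[-2,-2.06,0,0,0,0],[-2,-2.06,0,0,0,0],[-2,-2.06,0,0,0,0],[-2,-2.06,0,0,0,0],[-2,-2.06,0,0,0,0],[-2,-2.06,0,0,0,0],[-2,-2.06,0,0,0,0.128]]]' 5
python3 -c "
from h import *
plan(.5082,.0461,.18,11.3-34+90)
cv2.imwrite('pics/w1.png',read_camera('wrist'))
m=camera_model('wrist');print(pix(m,np.array([.5082,.0461,.105])),pix(m,np.array([.5377,-.1009,.085])))"
```

```text
time: 0.87
tool_pos: [0.2896, 0.4483, 0.2311]
tcp_rot: [-0.419, -3.113, 0.0]
wrist_force: [-0.4, 0.1, -0.2]
width: 0.997
grip_force: 0.0
time: 1.53
tool_pos: [0.4003, 0.2471, 0.2313]
tcp_rot: [0.419, 3.113, 0.0]
wrist_force: [0.0, -0.5, 0.6]
width: 1.002
grip_force: 0.0
time: 2.2
tool_pos: [0.511, 0.0457, 0.2312]
tcp_rot: [0.615, 3.081, 0.0]
wrist_force: [0.6, -0.1, 0.6]
width: 0.581
grip_force: 0.0
t 2.2 q [ 0.041 -0.045  1.945  0.     1.242 -1.136] tcp [0.511  0.0457 0.2312] z-axis [ 0.  0. -1.] yaw 67.44
shift cm [ 0.27 -0.07  5.12] turn about tool z 0.002 or 3.144 -3.139
F [ 0.64 -0.13  0.58] T [-0.022 -0.039 -0.054] w 0.5806459409219434 g 0.0
(np.float64(331.1136543834401), np.float64(221.32982001683536)) (np.float64(193.24002363497445), np.float64(307.0351363530309))
```

View pics/w1.png

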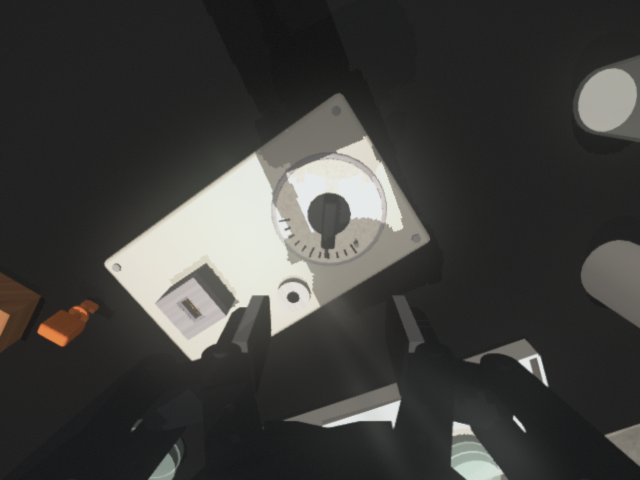

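Wrist view: the knob bar is upright in the image at (330,225), matching the predicted (331,221). The lock slot is at (190,306), predicted (193,307), and the orange decoy is at left. Descending on the knob, and measuring the slot from this picture first.

```bash
python3 - <<'E'
from h import *
m=camera_model('wrist');im=cv2.imread('pics/w1.png');g=cv2.cvtColor(im,cv2.COLOR_BGR2GRAY)
def blob(x0,y0,x1,y1,th,z):
    k=(g[y0:y1,x0:x1]<th).astype(np.uint8)
    n,l,s,c=cv2.connectedComponentsWithStats(k)
    i=1+np.argmax(s[1:,4]); ys,xs=np.nonzero(l==i)
    P=np.array([onz(m,x+x0,y+y0,z)[:2]*1000 for x,y in zip(xs,ys)],np.float32)
    print(s[i],c[i]+[x0,y0],cv2.minAreaRect(P))
print(g[296:318:2,178:206:2])
blob(176,292,206,320,90,.085)
blob(300,185,360,262,75,.1)
E
python3 -m crank '[[[0.27,-0.07,2.1,0,0,0],[0,0,3.5,0,0,0],[0,0,3.5,0,0,0],[0,0,3.5,0,0,0],[0,0,3,0,0,0],[0,0,0,0,0,0]]]' 5
python3 -c "
from h import *
plan(.5082,.0461,.075,11.3-34+90)"
```

```text
[[189 191 193 191 176 188 187 188 191 192 190 190 191 192]
 [192 192 186 165 150 167 190 191 191 190 190 192 192 194]
 [189 176 157 125 127  99 169 188 189 191 192 193 194 193]
 [163 157 104  91  92  96 105 178 191 192 194 193 192 189]
 [157 156 140  93  89  92 116 121 187 193 193 189 189 189]
 [169 149 156 132  92  91  94 117 134 188 188 188 188 189]
 [189 173 154 155 130  91  90 107 100 149 170 188 189 191]
 [188 187 173 154 158 118  90  90  94  94 149 187 191 193]
 [189 191 192 183 161 154 103  90  90  99 106 164 193 195]
 [191 192 193 190 174 147 148 101  88  89 101 115 178 195]
 [192 192 188 187 186 166 150 150  98  92 119 168 170 176]]
[16 21  5  3  8] [194.375 313.875] ((544.0015869140625, -103.65383911132812), (3.96313214302063, 1.4156140089035034), 36.056884765625)
[ 22  30  26  34 212] [333.31603774 234.13207547] ((519.0853271484375, 43.921409606933594), (10.278909683227539, 28.154922485351562), 40.28062438964844)
time: 2.75
tool_pos: [0.5017, 0.0473, 0.0687]
tcp_rot: [-0.61, -3.069, 0.005]
wrist_force: [-1.1, 0.4, -0.5]
width: 0.586
grip_force: 0.0
t 2.75 q [ 0.045  0.114  2.108  0.     0.933 -1.134] tcp [0.5017 0.0473 0.0687] z-axis [-1.290e-02 -6.000e-04 -9.999e-01] yaw 67.51
shift cm [-0.64  0.13 -0.64] turn about tool z 0.004 or 3.145 -3.138
F [-1.09  0.4  -0.51] T [0.038 0.086 0.043] w 0.5858900126559198 g 0.0
```

```bash
python3 -m crank '[[[0,0,0,0,0,0],[0,0,0,0,0,0]]]' 5
python3 -c "
from h import *
plan(.5082,.0461,.075,11.3-34+90)"
```

```text
time: 2.92
tool_pos: [0.5091, 0.0477, 0.0768]
tcp_rot: [0.612, 3.079, 0.001]
wrist_force: [0.6, 0.6, -0.2]
width: 0.587
grip_force: 0.0
t 2.92 q [ 0.045  0.107  2.098 -0.     0.935 -1.134] tcp [0.5091 0.0477 0.0768] z-axis [ 1.9e-03  1.0e-04 -1.0e+00] yaw 67.51
shift cm [ 0.02 -0.18  0.18] turn about tool z 0.004 or 3.145 -3.138
F [ 0.55  0.61 -0.24] T [-0.021  0.004 -0.004] w 0.5866331992952145 g 0.0
```

```bash
python3 -m crank '[[[0,-0.1,0.1,0,0,0],[0,0,0,0,0,0],[0,0,0,0,0,0],[0,0,0,0,0,0],[0,0,0,0,0,0]]]' 0 30
python3 -c "
from h import *
plan(.5082,.0461,.075,101.3)"
python3 -m crank '[[[0,0,0,0,0,-0.1],[0,0,0,0,0,-0.1],[0,0,0,0,0,-0.1],[0,0,0,0,0,-0.1],[0,0,0,0,0,-0.1],[0,0,0,0,0,0],[0,0,0,0,0,0]]]'
python3 -c "
from h import *
plan(.5082,.0461,.075,101.3)"
```

```text
time: 3.33
tool_pos: [0.5091, 0.0473, 0.0763]
tcp_rot: [0.613, 3.078, 0.003]
wrist_force: [-0.2, 3.4, 6.6]
width: 0.123
grip_force: 31.7
t 3.33 q [ 4.300e-02  1.060e-01  2.099e+00  1.000e-03  9.320e-01 -1.135e+00] tcp [0.5091 0.0473 0.0763] z-axis [ 0.0035  0.0013 -1.    ] yaw 67.47
shift cm [ 0.04 -0.15  0.13] turn about tool z -0.59 or 2.551 -3.732
F [-0.2   3.43  6.59] T [0.434 0.177 0.013] w 0.12267109164659049 g 31.662039756774902
time: 3.92
tool_pos: [0.5092, 0.0476, 0.0763]
tcp_rot: [-0.168, 3.133, 0.002]
wrist_force: [-1.3, 4.2, 7.8]
width: 0.117
grip_force: 31.7
t 3.92 q [ 4.300e-02  1.060e-01  2.099e+00  2.000e-03  9.320e-01 -1.636e+00] tcp [0.5092 0.0476 0.0763] z-axis [ 0.0036  0.0016 -1.    ] yaw 96.15
shift cm [ 0.12 -0.14  0.13] turn about tool z -0.09 or 3.052 -3.232
F [-1.28  4.21  7.85] T [0.642 0.159 0.054] w 0.1166963595281718 g 31.658379435539246
```

```bash
python3 -m crank '[[[0,0,0,0,0,-0.05],[0,0,0,0,0,-0.05],[0,0,0,0,0,0]]]'
python3 -c "
from h import *
plan(.5082,.0461,.075,101.3)"
python3 -m crank '[[[0,0,0,0,0,-0.05],[0,0,0,0,0,-0.04],[0,0,0,0,0,0],[0,0,0,0,0,0]]]'
python3 -c "
from h import *
plan(.5082,.0461,.075,101.3)"
```

```text
time: 4.17
tool_pos: [0.5091, 0.0476, 0.0763]
tcp_rot: [-0.326, 3.121, 0.002]
wrist_force: [-0.9, 3.5, 6.7]
width: 0.121
grip_force: 31.8
t 4.17 q [ 4.300e-02  1.060e-01  2.099e+00  2.000e-03  9.320e-01 -1.737e+00] tcp [0.5091 0.0476 0.0763] z-axis [ 0.0035  0.0019 -1.    ] yaw 101.93
shift cm [ 0.12 -0.13  0.13] turn about tool z 0.011 or 3.153 -3.131
F [-0.85  3.5   6.69] T [ 0.618  0.111 -0.237] w 0.1212436567894964 g 31.788209080696106
time: 4.5
tool_pos: [0.5092, 0.0477, 0.0764]
tcp_rot: [-0.457, 3.104, 0.004]
wrist_force: [-0.9, 4.0, 6.9]
width: 0.125
grip_force: 63.0
t 4.5 q [ 0.043  0.106  2.099  0.003  0.933 -1.822] tcp [0.5092 0.0477 0.0764] z-axis [ 0.0035  0.0028 -1.    ] yaw 106.75
shift cm [ 0.14 -0.12  0.14] turn about tool z 0.095 or 3.237 -3.047
F [-0.91  4.04  6.9 ] T [ 0.566  0.124 -1.492] w 0.12483374856275277 g 63.02062531001866
```

```bash
python3 -m crank '[[[0,0,0,0,0,0.05],[0,0,0,0,0,0]]]'
python3 -m crank '[[[0,0,0,0,0,0],[0,0,0,0,0,0],[0,0,0,0,0,0],[0,0,-2,0,0,0],[0,0,-4,0,0,0],[0,0,-4,0,0,0],[0,0,-4,0,0,0],[0,0,-1.5,0,0,0]]]' 4 30
python3 -m crank '[[[0,0,0,0,0,0],[0,0,0,0,0,0]]]'
python3 - <<'E'
from h import *
im=read_camera('wrist');m=camera_model('wrist');cv2.imwrite('pics/w2.png',im)
plan(.5082,.0461,.075,101.3)
for X in ((.5082,.0461,.105),(.5082+.04*np.cos(.198),.0461+.04*np.sin(.198),.069),(.5377,-.1009,.085)): print(pix(m,np.array(X)))
E
```

```text
time: 4.67
tool_pos: [0.5092, 0.0477, 0.0763]
tcp_rot: [-0.379, 3.115, 0.003]
wrist_force: [-1.2, 4.2, 6.2]
width: 0.123
grip_force: 41.3
time: 5.33
tool_pos: [0.5103, 0.0465, 0.2356]
tcp_rot: [-0.387, 3.109, -0.002]
wrist_force: [1.3, 0.7, 1.3]
width: 0.469
grip_force: 0.0
time: 5.5
tool_pos: [0.5081, 0.0464, 0.2303]
tcp_rot: [-0.387, 3.115, -0.001]
wrist_force: [-0.2, 0.4, -0.7]
width: 0.47
grip_force: 0.0
t 5.55 q [ 0.043 -0.05   1.955 -0.     1.238 -1.775] tcp [0.5069 0.0464 0.2284] z-axis [-1.2e-03 -3.0e-04 -1.0e+00] yaw 104.17
shift cm [-0.14 -0.06 15.34] turn about tool z 0.05 or 3.192 -3.092
F [-0.35  0.71 -0.65] T [ 0.049  0.034 -0.018] w 0.4684567638401563 g 0.0
(np.float64(327.1687171477668), np.float64(233.151293007349))
(np.float64(325.0810572570472), np.float64(264.2071970852122))
(np.float64(144.36104488386252), np.float64(217.52624255602777))
```

View pics/w2.png

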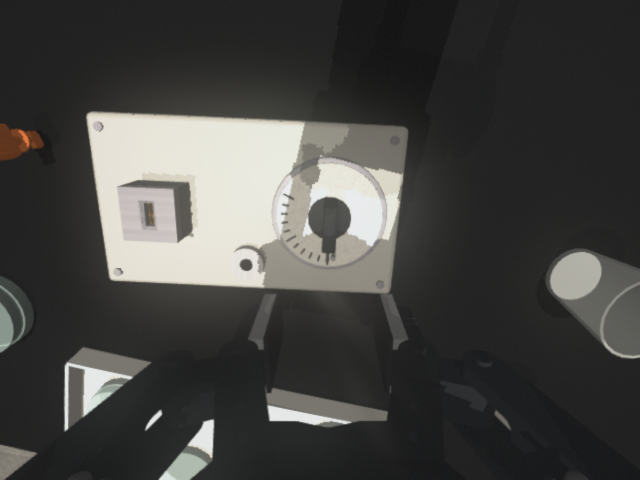

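Knob bar now lies along the tester's x, with its tip at (327,264) against a predicted zero of (325,264). The slot is at about (149,215), so I'm refining it and checking the knob angle numerically.

```bash
python3 - <<'E'
from h import *
m=camera_model('wrist');im=cv2.imread('pics/w2.png');g=cv2.cvtColor(im,cv2.COLOR_BGR2GRAY)
def blob(x0,y0,x1,y1,th,z):
    k=(g[y0:y1,x0:x1]<th).astype(np.uint8)
    n,l,s,c=cv2.connectedComponentsWithStats(k)
    i=1+np.argmax(s[1:,4]); ys,xs=np.nonzero(l==i)
    P=np.array([onz(m,x+x0,y+y0,z)[:2]*1000 for x,y in zip(xs,ys)],np.float32)
    print(s[i]+[x0,y0,0,0,0],cv2.minAreaRect(P))
for th in(130,150,165): blob(132,192,168,236,th,.085)
# plate top quad and tester top quad corners
k=cv2.inRange(g,120,255);
for a,b,z in (((118,183),(180,241),.085),((97,126),(380,284),.05),((118,272),(396,141),.05)):
    A,B=onz(m,*a,z),onz(m,*b,z);print((A+B)[:2]/2)
a,b,c=[onz(m,*p,.05)[:2] for p in((97,126),(118,272),(380,284))]
print("x-yaw",np.degrees(np.arctan2(*(b-a)[::-1])),"y-yaw",np.degrees(np.arctan2(*(b-c)[::-1])))
h=onz(m,329.5,215.5,.069);t=onz(m,327,264,.069);print("hub",h,"pointer yaw",np.degrees(np.arctan2(*(t-h)[1::-1])))
o=np.hstack([cv2.resize(im[170:250,105:205],(500,400),interpolation=cv2.INTER_CUBIC),cv2.resize(im[190:270,300:360],(300,400),interpolation=cv2.INTER_CUBIC)])
cv2.imwrite('pics/c2.png',o)
E
```

```text
[144 203  10  23 197] ((533.978515625, -97.88754272460938), (18.92211151123047, 7.0721211433410645), 9.74646282196045)
[143 202  12  25 250] ((533.9820556640625, -97.820556640625), (20.408306121826172, 8.631319999694824), 10.880931854248047)
[139 201  16  26 342] ((533.876708984375, -98.91180419921875), (21.13564682006836, 11.404449462890625), 12.180649757385254)
[ 0.53250593 -0.09706566]
[ 0.52067475 -0.0261646 ]
[ 0.52098374 -0.02483616]
x-yaw 11.849064421937017 y-yaw -78.60570007385674
hub [0.50301209 0.04678139 0.069     ] pointer yaw 11.365075101188552
```

View pics/c2.png

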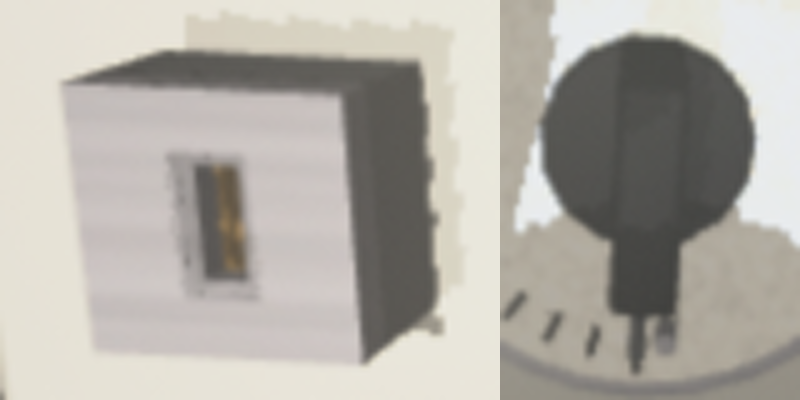

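Pointer yaw 11.4° equals the tester's 11.3–11.8°, so the knob is at zero. Next, a settled look above the lock.

```bash
python3 -c "
from h import *
plan(.5365,-.099,.2304,101.5)"
python3 -m crank '[[[0,-2.4,0,0,0,0],[0,-3,0,0,0,0],[0,-3,0,0,0,0],[0,-3,0,0,0,0],[0,-2.8,0,0,0,0.05],[0,0,0,0,0,0],[0,0,0,0,0,0],[0,0,0,0,0,0]]]'
python3 -m crank '[[[0,0,0,0,0,0],[0,0,0,0,0,0],[0,0,0,0,0,0],[0,0,0,0,0,0]]]'
cat > slot.py <<'E'
from h import *
m=camera_model('wrist');im=read_camera('wrist')
plan(.5365,-.099,.2304,101.5)
g=cv2.cvtColor(im,cv2.COLOR_BGR2GRAY);cv2.imwrite('pics/w3.png',im)
u,v=map(int,pix(m,np.array([.5365,-.099,.085])));print(u,v)
x0,y0=u-25,v-28
for th in(130,150,165):
    k=(g[y0:v+28,x0:u+25]<th).astype(np.uint8)
    n,l,s,c=cv2.connectedComponentsWithStats(k)
    for i in range(1,n):
        if s[i,4]<100: continue
        ys,xs=np.nonzero(l==i)
        P=np.array([onz(m,x+x0,y+y0,.085)[:2]*1000 for x,y in zip(xs,ys)],np.float32)
        print(th,s[i]+[x0,y0,0,0,0],cv2.minAreaRect(P))
E
python3 slot.py
```

```text
t 5.55 q [ 0.043 -0.05   1.955 -0.     1.238 -1.775] tcp [0.5069 0.0464 0.2284] z-axis [-1.2e-03 -3.0e-04 -1.0e+00] yaw 104.17
shift cm [  0.69 -14.82  -0.2 ] turn about tool z 0.047 or 3.188 -3.095
F [-0.35  0.71 -0.65] T [ 0.049  0.034 -0.018] w 0.4684567638401563 g 0.0
time: 6.22
tool_pos: [0.5408, -0.0906, 0.2268]
tcp_rot: [0.309, -3.122, -0.003]
wrist_force: [-0.6, 0.8, 0.3]
width: 0.466
grip_force: 0.0
time: 6.55
tool_pos: [0.5422, -0.0903, 0.2293]
tcp_rot: [-0.311, 3.126, -0.0]
wrist_force: [-0.2, -0.6, -0.9]
width: 0.469
grip_force: 0.0
t 6.6 q [-0.211  0.028  1.876  0.     1.237 -1.98 ] tcp [ 0.5423 -0.0904  0.2294] z-axis [ 2.e-04 -0.e+00 -1.e+00] yaw 101.37
shift cm [ 0.73 -0.73 -0.1 ] turn about tool z -0.002 or 3.139 -3.144
F [0.72 0.01 0.45] T [-0.02   0.017  0.037] w 0.4705110002696126 g 0.0
318 215
130 [ 293  187   50   56 1199] ((536.387939453125, -99.69984436035156), (46.4931640625, 38.91331481933594), 12.040777206420898)
150 [ 293  187   50   56 1662] ((536.5213012695312, -100.36341857910156), (46.027950286865234, 40.81612014770508), 11.360613822937012)
165 [ 293  187   50   56 1744] ((536.5213012695312, -100.36341857910156), (46.027950286865234, 40.81612014770508), 11.360613822937012)
```

```bash
python3 -c "
from h import *
im=cv2.imread('pics/w3.png')[165:265,258:378];im=cv2.convertScaleAbs(im,alpha=1.3,beta=10)
cv2.imwrite('pics/c3.png',cv2.resize(im,(720,600),interpolation=cv2.INTER_CUBIC))"
```

```text
(no output)
```

View pics/c3.png

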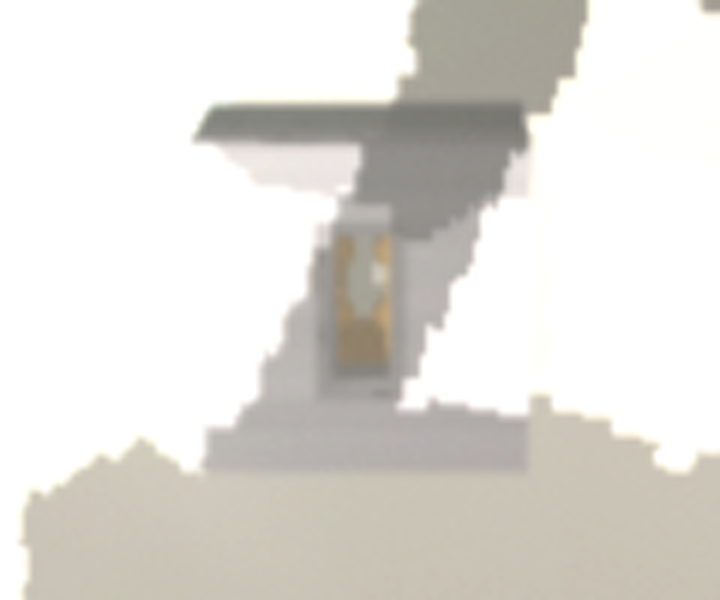

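Slot mouth centre is at pixel (318.4,215.6) by both the mouth and the plate outline. Now over to the key stand.

```bash
python3 -c "
from h import *
m=camera_model('wrist');print('slot',onz(m,318.4,215.6,.085))
plan(.473,-.3565,.23,-57.7)"
```

```text
slot [ 0.53683239 -0.09951466  0.085     ]
t 6.6 q [-0.211  0.028  1.876  0.     1.237 -1.98 ] tcp [ 0.5423 -0.0904  0.2294] z-axis [ 2.e-04 -0.e+00 -1.e+00] yaw 101.37
shift cm [ 12.03 -24.72  -0.06] turn about tool z -0.365 or 2.776 -3.507
F [0.72 0.01 0.45] T [-0.02   0.017  0.037] w 0.4705110002696126 g 0.0
```

```bash
python3 -m crank '[[[1.5,-3.1,0,0,0,0],[1.5,-3.1,0,0,0,0],[1.5,-3.1,0,0,0,0],[1.5,-3.1,0,0,0,0],[1.5,-3.1,0,0,0,0],[1.5,-3.1,0,0,0,0],[1.5,-3.1,0,0,0,0],[1.5,-3.1,0,0,0,0]]]' 5 | head -1
python3 -m crank '[[[0,0,0,0,0,0.12],[0,0,0,0,0,0.12],[0,0,0,0,0,0.12],[0,0,0,0,0,0.12],[0,0,0,0,0,0.12],[0,0,0,0,0,0.12],[0,0,0,0,0,0.12],[0,0,0,0,0,0.12]]]' | head -1
python3 -m crank '[[[0,0,0,0,0,0.12],[0,0,0,0,0,0.12],[0,0,0,0,0,0.12],[0,0,0,0,0,0.12],[0,0,0,0,0,0.12],[0,0,0,0,0,0.12],[0,0,0,0,0,0.12],[0,0,0,0,0,0.12]]]' | head -1
python3 -m crank '[[[0,0,0,0,0,0.12],[0,0,0,0,0,0.12],[0,0,0,0,0,0.12],[0,0,0,0,0,0.12],[0,0,0,0,0,0.12],[0,0,0,0,0,0.12],[0,0,0,0,0,0.12],[0,0,0,0,0,0.016]]]' | head -1
python3 -m crank '[[[0,0,0,0,0,0],[0,0,0,0,0,0],[0,0,0,0,0,0],[0,0,0,0,0,0]]]'|head -1
python3 - <<'E'
from h import *
m=camera_model('wrist');im=read_camera('wrist');cv2.imwrite('pics/w4.png',im)
plan(.473,-.3565,.054,-57.7)
u,v=pix(m,np.array([.473,-.3565,.089]));print(u,v)
hsv=cv2.cvtColor(im,cv2.COLOR_BGR2HSV);u,v=int(u),int(v)
k=np.zeros(im.shape[:2],np.uint8);k[v-90:v+90,u-90:u+90]=cv2.inRange(hsv,(3,90,40),(22,255,255))[v-90:v+90,u-90:u+90]
c=cv2.convexHull(max(cv2.findContours(k,0,1)[0],key=cv2.contourArea))
print(cv2.minAreaRect(np.array([onz(m,*p[0],.045)[:2]*1000 for p in c],np.float32)))
cv2.imwrite('pics/c4.png',cv2.resize(im[v-75:v+75,u-100:u+100],(800,600),interpolation=cv2.INTER_CUBIC));print(u,v)
E
```

```text
time: 7.27
time: 7.93
time: 8.6
time: 9.27
time: 9.6
t 9.65 q [-0.689  0.112  1.787 -0.     1.243  0.318] tcp [ 0.4732 -0.3578  0.2293] z-axis [-0. -0. -1.] yaw -57.69
shift cm [ 0.05 -0.12 17.53] turn about tool z 0.0 or 3.142 -3.141
F [-0.04 -0.26 -0.2 ] T [-0.001 -0.022  0.05 ] w 0.5859652018621945 g 0.0
326.1628479092618 224.1461741265879
((474.8804016113281, -353.20062255859375), (76.21853637695312, 73.12252044677734), 32.28917694091797)
326 224
```

View pics/c4.png

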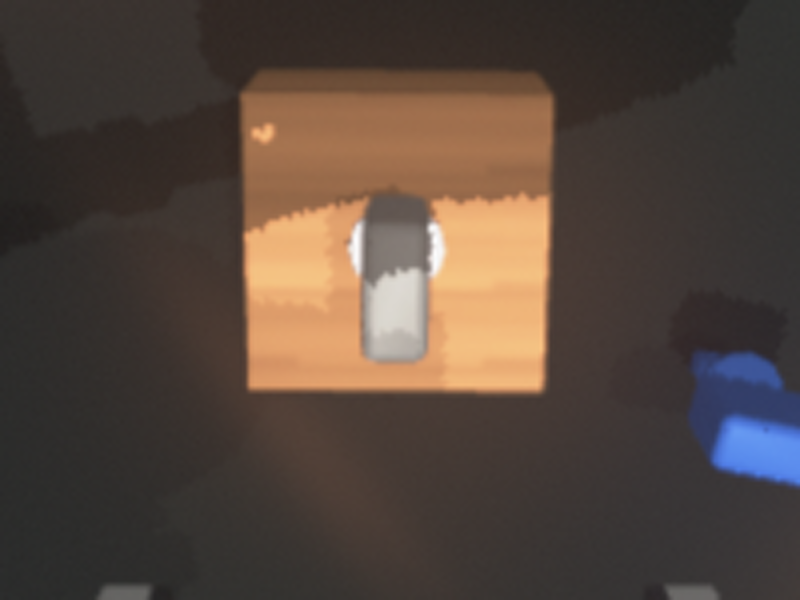

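The crop shows the grey steel key square in the stand with bow top centre at (395,292), i.e. pixel (324.7,222). Stand top centre is pixel (325.2,209.6), and the blue decoy is at lower right.

```bash
python3 -c "
from h import *
m=camera_model('wrist');print(onz(m,325.2,209.6,.045),onz(m,324.7,222,.089),onz(m,324.7,211,.048))
plan(.473,-.3565,.055,-57.7)"
```

```text
[ 0.47389746 -0.35471789  0.045     ] [ 0.47387543 -0.35455962  0.089     ] [ 0.47314731 -0.3546701   0.048     ]
t 9.65 q [-0.689  0.112  1.787 -0.     1.243  0.318] tcp [ 0.4732 -0.3578  0.2293] z-axis [-0. -0. -1.] yaw -57.69
shift cm [ 0.05 -0.12 17.43] turn about tool z 0.0 or 3.142 -3.141
F [-0.04 -0.26 -0.2 ] T [-0.001 -0.022  0.05 ] w 0.5859652018621945 g 0.0
```

```bash
python3 -c "
from h import *
plan(.4739,-.3547,.055,-57.7)"
python3 -m crank '[[[-0.2,-0.24,2.5,0,0,0],[0,0,3,0,0,0],[0,0,3,0,0,0],[0,0,3,0,0,0],[0,0,2.5,0,0,0],[0,0,2,0,0,0],[0,0,1.3,0,0,0],[0,0,0,0,0,0]]]'
python3 -m crank '[[[0,0,0,0,0,0],[0,0,0,0,0,0]]]' | head -1
python3 -c "
from h import *
plan(.4739,-.3547,.055,-57.7)"
```

```text
t 9.65 q [-0.689  0.112  1.787 -0.     1.243  0.318] tcp [ 0.4732 -0.3578  0.2293] z-axis [-0. -0. -1.] yaw -57.69
shift cm [ 0.22 -0.22 17.43] turn about tool z 0.0 or 3.142 -3.141
F [-0.04 -0.26 -0.2 ] T [-0.001 -0.022  0.05 ] w 0.5859652018621945 g 0.0
time: 10.32
tool_pos: [0.4681, -0.355, 0.0528]
tcp_rot: [-3.013, -0.872, 0.006]
wrist_force: [0.1, -0.6, 0.2]
width: 0.586
grip_force: 0.0
time: 10.48
t 10.48 q [-0.691  0.271  1.94  -0.     0.928  0.317] tcp [ 0.4713 -0.3577  0.0578] z-axis [ 0.0019 -0.0016 -1.    ] yaw -57.74
shift cm [ 0.38 -0.11  0.28] turn about tool z -0.001 or 3.141 -3.142
F [ 0.68 -1.   -0.83] T [-0.045  0.015  0.029] w 0.5862156119999369 g 0.0
```

```bash
python3 -m crank '[[[0.4,-0.1,0.2,0,0,0],[0,0,0,0,0,0],[0,0,0,0,0,0],[0,0,0,0,0,0]]]' | head -2
python3 -c "
from h import *
plan(.4739,-.3547,.055,-57.7)"
python3 -m crank '[[[0,0,0,0,0,0],[0,0,0,0,0,0],[0,0,0,0,0,0],[0,0,0,0,0,0],[0,0,0,0,0,0],[0,0,0,0,0,0]]]' 0 80| tail -3
python3 -c "
from h import *
plan(.4739,-.3547,.055,-57.7)"
```

```text
time: 10.82
tool_pos: [0.4736, -0.3541, 0.0551]
t 10.82 q [-0.684  0.275  1.942 -0.     0.924  0.324] tcp [ 0.4736 -0.3541  0.0551] z-axis [ 1.1e-03 -9.0e-04 -1.0e+00] yaw -57.73
shift cm [-0.01  0.07  0.01] turn about tool z -0.001 or 3.141 -3.142
F [-0.65 -0.1   0.09] T [-0.008  0.033 -0.037] w 0.5825696645437296 g 0.0
wrist_force: [-0.3, 0.4, 2.0]
width: 0.152
grip_force: 78.2
t 11.32 q [-0.684  0.275  1.942 -0.     0.924  0.324] tcp [ 0.4732 -0.354   0.0545] z-axis [ 4.e-04 -3.e-04 -1.e+00] yaw -57.76
shift cm [ 0.02  0.09 -0.05] turn about tool z -0.001 or 3.141 -3.143
F [-0.29  0.4   2.03] T [-0.01   0.04  -0.004] w 0.15214018015765013 g 78.1966245174408
```

```bash
python3 -m crank '[[[0,0,-1,0,0,0],[0,0,-2,0,0,0],[0,0,-2.5,0,0,0],[0,0,-2.5,0,0,0],[0,0,-2.5,0,0,0],[0,0,-2,0,0,0],[0,0,0,0,0,0],[0,0,0,0,0,0]]]'
python3 -m crank '[[[0,0,0,0,0,-0.12],[0,0,0,0,0,-0.12],[0,0,0,0,0,-0.12],[0,0,0,0,0,-0.12],[0,0,0,0,0,-0.12],[0,0,0,0,0,-0.12],[0,0,0,0,0,-0.12],[0,0,0,0,0,-0.12]]]' | head -1
python3 -m crank '[[[0,0,0,0,0,-0.12],[0,0,0,0,0,-0.12],[0,0,0,0,0,-0.12],[0,0,0,0,0,-0.12],[0,0,0,0,0,-0.12],[0,0,0,0,0,-0.12],[0,0,0,0,0,-0.12],[0,0,0,0,0,-0.12]]]' | head -1
python3 -m crank '[[[0,0,0,0,0,-0.12],[0,0,0,0,0,-0.12],[0,0,0,0,0,-0.12],[0,0,0,0,0,-0.12],[0,0,0,0,0,-0.12],[0,0,0,0,0,-0.12],[0,0,0,0,0,-0.12],[0,0,0,0,0,-0.015]]]' | tail -3
python3 -c "
from h import *
plan(.5368,-.0995,.17,101.35)"
```

```text
time: 11.98
tool_pos: [0.4739, -0.3545, 0.1813]
tcp_rot: [3.015, 0.872, 0.003]
wrist_force: [-0.1, 0.7, -0.5]
width: 0.151
grip_force: 79.4
time: 12.65
time: 13.32
wrist_force: [0.2, 0.7, -1.4]
width: 0.15
grip_force: 79.3
t 13.98 q [-0.684  0.146  1.848  0.     1.152 -2.455] tcp [ 0.4718 -0.3528  0.177 ] z-axis [-0.0032  0.0026 -1.    ] yaw 101.44
shift cm [-11.39  23.54   0.74] turn about tool z 0.002 or 3.143 -3.14
F [ 0.22  0.66 -1.37] T [-0.022 -0.01   0.004] w 0.1496071019368692 g 79.3462336063385
```

```bash
python3 -m crank '[[[-1.5,3.1,0,0,0,0],[-1.5,3.1,0,0,0,0],[-1.5,3.1,0,0,0,0],[-1.5,3.1,0,0,0,0],[-1.5,3.1,0,0,0,0],[-1.5,3.1,0,0,0,0],[-1.2,2.5,0,0,0,0],[-1.19,2.4,0,0,0,0]]]'|head -1
python3 -m crank '[[[0,0,0,0,0,0],[0,0,0,0,0,0],[0,0,0,0,0,0],[0,0,0,0,0,0],[0,0,0,0,0,0]]]'
python3 - <<'E'
from h import *
m=camera_model('wrist');im=read_camera('wrist');cv2.imwrite('pics/w5.png',im)
plan(.5368,-.0995,.125,101.35)
u,v=map(int,pix(m,np.array([.5368,-.0995,.085])));print(u,v)
s=read_state();p=np.array(s["tool_pos"])
for d in(-.0095,-.035): print(pix(m,p+[0,0,d]))
cv2.imwrite('pics/c5.png',cv2.resize(im[v-70:v+80,u-100:u+100],(800,600),interpolation=cv2.INTER_CUBIC))
E
```

```text
time: 14.65
time: 15.07
tool_pos: [0.5385, -0.1022, 0.1789]
tcp_rot: [0.304, -3.126, 0.0]
wrist_force: [-0.8, -0.4, -0.0]
width: 0.153
grip_force: 79.5
t 15.12 q [-0.233  0.065  1.933 -0.     1.144 -1.998] tcp [ 0.5386 -0.1022  0.1791] z-axis [-4.e-04 -1.e-04 -1.e+00] yaw 101.12
shift cm [0.12 0.3  5.41] turn about tool z -0.004 or 3.138 -3.146
F [ 0.11 -0.14 -0.43] T [-0.075  0.017 -0.01 ] w 0.153544729997674 g 79.49197053909302
332 242
(np.float64(328.09522267453355), np.float64(301.9762906245163))
(np.float64(328.06792207088984), np.float64(279.41002072067744))
```

View pics/c5.png

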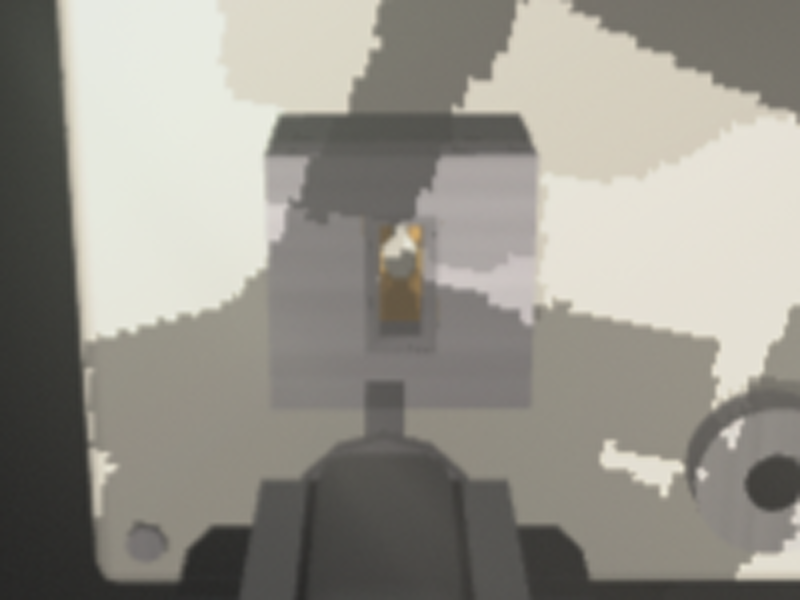

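The crop shows the slot at pixel (332.2,242.7), where predicted, and the key's bit at u=328.4 (predicted 328.1), so the grasp is true. Lining up and lowering to just above the mouth.

```bash
python3 -m crank '[[[0.12,0.3,0.5,0,0,0],[0,0,1.5,0,0,0],[0,0,1.5,0,0,0],[0,0,1.2,0,0,0],[0,0,0.6,0,0,0],[0,0,0,0,0,0],[0,0,0,0,0,0],[0,0,0,0,0,0]]]'|head -1
python3 -m crank '[[[0,0,0,0,0,0],[0,0,0,0,0,0]]]'|head -1
python3 -c "
from h import *
plan(.5368,-.0995,.0945,101.35)"
```

```text
time: 15.78
time: 15.95
t 15.95 q [-0.227  0.111  1.986  0.     1.043 -1.994] tcp [ 0.5379 -0.0986  0.1272] z-axis [ 1.7e-03 -4.0e-04 -1.0e+00] yaw 101.24
shift cm [ 0.13 -0.06  3.27] turn about tool z -0.002 or 3.14 -3.144
F [-0.52  0.76  0.26] T [ 0.02   0.006 -0.025] w 0.15366699817100246 g 79.47484374046326
```

```bash
python3 -m crank '[[[0.13,-0.06,0,0,0,0],[0,0,0.5,0,0,0],[0,0,0.3,0,0,0],[0,0,0.3,0,0,0],[0,0,0.2,0,0,0],[0,0,0,0,0,0],[0,0,0,0,0,0]]]'
python3 -c "
from h import *
plan(.5368,-.0995,.0945,101.35)"
```

```text
time: 16.53
tool_pos: [0.5359, -0.0992, 0.1129]
tcp_rot: [0.308, -3.126, -0.0]
wrist_force: [-0.9, 0.7, -0.1]
width: 0.153
grip_force: 79.5
t 16.53 q [-0.229  0.125  2.    -0.     1.017 -1.996] tcp [ 0.5359 -0.0992  0.1129] z-axis [-6.e-04  1.e-04 -1.e+00] yaw 101.24
shift cm [-0.09 -0.05  1.84] turn about tool z -0.002 or 3.14 -3.143
F [-0.91  0.71 -0.12] T [0.05  0.009 0.021] w 0.15305694716771792 g 79.47500467300415
```

In the mouth without contact force. Pushing on with small to-and-fro turns.

```bash
python3 -m crank '[[[0,0,0.25,0,0,0],[0,0,0.25,0,0,0.04],[0,0,0.2,0,0,-0.08],[0,0,0.2,0,0,0.08],[0,0,0.1,0,0,-0.04],[0,0,0,0,0,0]]]'
python3 -c "
from h import *
plan(.5368,-.0995,.0945,101.35)"
```

```text
time: 17.03
tool_pos: [0.5359, -0.0997, 0.1035]
tcp_rot: [0.31, -3.126, 0.001]
wrist_force: [-2.1, -1.1, 1.7]
width: 0.152
grip_force: 79.7
t 17.03 q [-2.290e-01  1.360e-01  2.007e+00 -1.000e-03  9.990e-01 -1.997e+00] tcp [ 0.5359 -0.0997  0.1035] z-axis [-4.e-04 -8.e-04 -1.e+00] yaw 101.32
shift cm [-0.09  0.    0.9 ] turn about tool z -0.001 or 3.141 -3.142
F [-2.11 -1.09  1.69] T [-0.29   0.261  0.009] w 0.15195250518708756 g 79.71657872200012
```

```bash
python3 -m crank '[[[0,0,0.2,0,0,0.05],[0,0,0.2,0,0,-0.1],[0,0,0.2,0,0,0.1],[0,0,0.2,0,0,-0.1],[0,0,0.15,0,0,0.05],[0,0,0,0,0,0]]]'
python3 -c "
from h import *
plan(.5368,-.0995,.0945,101.35)"
```

```text
time: 17.53
tool_pos: [0.5376, -0.0994, 0.0948]
tcp_rot: [-0.304, 3.124, -0.001]
wrist_force: [2.6, -0.6, 1.5]
width: 0.152
grip_force: 79.6
t 17.53 q [-0.229  0.147  2.013  0.     0.978 -1.994] tcp [ 0.5376 -0.0994  0.0948] z-axis [ 3.3e-03 -4.0e-04 -1.0e+00] yaw 101.12
shift cm [0.08 0.01 0.03] turn about tool z -0.004 or 3.138 -3.146
F [ 2.59 -0.58  1.52] T [-0.022 -0.363  0.033] w 0.15160843689756 g 79.59526062011719
```

```bash
python3 -m crank '[[[0,0,0.1,0,0,0.05],[0,0,0.1,0,0,-0.1],[0,0,0.05,0,0,0.1],[0,0,0.05,0,0,-0.05],[0,0,0,0,0,0],[0,0,0,0,0,0]]]'
python3 -c "
from h import *
plan(.5368,-.0995,.0945,101.35)"
```

```text
time: 18.03
tool_pos: [0.5382, -0.0995, 0.0944]
tcp_rot: [-0.308, 3.122, -0.001]
wrist_force: [-4.3, 1.8, 17.1]
width: 0.156
grip_force: 82.3
t 18.03 q [-2.290e-01  1.480e-01  2.013e+00  1.000e-03  9.770e-01 -1.996e+00] tcp [ 0.5382 -0.0995  0.0944] z-axis [ 4.2e-03 -5.0e-04 -1.0e+00] yaw 101.25
shift cm [ 0.13  0.03 -0.01] turn about tool z -0.002 or 3.14 -3.143
F [-4.3   1.78 17.1 ] T [0.259 0.769 0.007] w 0.15551979534141536 g 82.25324392318726
```

```bash
python3 -m crank '[[[0.05,0,0.1,0,0,0.06],[0,0,0.05,0,0,-0.12],[0,0,0,0,0,0.12],[0,0,0,0,0,-0.06],[0,0,0,0,0,0]]]'
python3 -c "
from h import *
plan(.5368,-.0995,.0945,101.35)"
python3 -m crank '[[[0,0,0,0,0,0.1],[0,0,0,0,0,0.1],[0,0,0,0,0,0.1],[0,0,0,0,0,0],[0,0,0,0,0,0]]]'
python3 -c "
from h import *
plan(.5368,-.0995,.0945,101.35)"
```

```text
time: 18.45
tool_pos: [0.539, -0.0995, 0.0944]
tcp_rot: [-0.31, 3.119, -0.002]
wrist_force: [-4.2, 2.4, 22.1]
width: 0.154
grip_force: 83.0
t 18.45 q [-2.290e-01  1.480e-01  2.013e+00  1.000e-03  9.740e-01 -1.998e+00] tcp [ 0.539  -0.0995  0.0944] z-axis [ 6.9e-03 -4.0e-04 -1.0e+00] yaw 101.34
shift cm [ 0.21  0.04 -0.01] turn about tool z -0.0 or 3.141 -3.142
F [-4.23  2.45 22.09] T [ 0.522  0.776 -0.021] w 0.15354788113250675 g 82.959144115448
time: 18.87
tool_pos: [0.5391, -0.0998, 0.0944]
tcp_rot: [0.163, 3.13, -0.001]
wrist_force: [-4.1, 2.3, 22.9]
width: 0.156
grip_force: 82.9
t 18.87 q [-2.290e-01  1.480e-01  2.013e+00  1.000e-03  9.740e-01 -1.696e+00] tcp [ 0.5391 -0.0998  0.0944] z-axis [ 0.0071 -0.001  -1.    ] yaw 84.03
shift cm [ 0.23  0.   -0.01] turn about tool z -0.302 or 2.839 -3.444
F [-4.1   2.31 22.87] T [ 0.335  0.774 -0.108] w 0.15554803597685832 g 82.91684031486511
```

Bottomed at z=0.0944 m as predicted, and turning freely. Continuing clockwise to the stop.

```bash
python3 -m crank '[[[0,0,0,0,0,0.1],[0,0,0,0,0,0.1],[0,0,0,0,0,0.1],[0,0,0,0,0,0.1],[0,0,0,0,0,0.1],[0,0,0,0,0,0.1],[0,0,0,0,0,0],[0,0,0,0,0,0]]]'|head -1
python3 -c "
from h import *
plan(.5368,-.0995,.0945,11.35)"
python3 -m crank '[[[0,0,0,0,0,0.1],[0,0,0,0,0,0.1],[0,0,0,0,0,0.1],[0,0,0,0,0,0.1],[0,0,0,0,0,0.1],[0,0,0,0,0,0.1],[0,0,0,0,0,0],[0,0,0,0,0,0]]]'|head -1
python3 -c "
from h import *
plan(.5368,-.0995,.0945,11.35)"
```

```text
time: 19.53
t 19.53 q [-0.229  0.148  2.013 -0.     0.973 -1.096] tcp [ 0.5391 -0.1002  0.0944] z-axis [ 0.0073 -0.0018 -1.    ] yaw 49.68
shift cm [ 0.22 -0.1  -0.01] turn about tool z 0.669 or 3.811 -2.473
F [-3.83  0.06 21.41] T [ 0.007  0.712 -0.021] w 0.15215971156806285 g 82.8464126586914
time: 20.2
t 20.2 q [-2.290e-01  1.480e-01  2.013e+00 -1.000e-03  9.740e-01 -4.960e-01] tcp [ 0.5386 -0.1006  0.0944] z-axis [ 0.0061 -0.0025 -1.    ] yaw 15.32
shift cm [ 0.16 -0.15 -0.01] turn about tool z 0.069 or 3.211 -3.072
F [-5.58 -1.61 22.77] T [-2.600e-01  1.067e+00  1.000e-03] w 0.151900771362825 g 82.95993447303772
```

```bash
python3 -m crank '[[[0,0,0,0,0,0.07],[0,0,0,0,0,0.05],[0,0,0,0,0,0.03],[0,0,0,0,0,0],[0,0,0,0,0,0]]]'|head -1
python3 -c "
from h import *
plan(.5368,-.0995,.0945,11.35)"
python3 -m crank '[[[0,0,0,0,0,0.04],[0,0,0,0,0,0.04],[0,0,0,0,0,0],[0,0,0,0,0,0]]]'|head -1
python3 - <<'E'
from h import *
plan(.5368,-.0995,.0945,11.35)
im=read_camera('side');m=camera_model('side');u,v=map(int,pix(m,np.array([.5368,-.0995,.09])))
im2=read_camera('wrist');cv2.imwrite('pics/w6.png',im2)
cv2.imwrite('pics/c6.png',np.hstack([cv2.resize(im[v-60:v+60,u-40:u+40],(400,600),interpolation=cv2.INTER_CUBIC),cv2.resize(im2[180:480,220:420],(400,600))]))
E
```

```text
time: 20.62
t 20.62 q [-2.290e-01  1.480e-01  2.013e+00 -2.000e-03  9.750e-01 -3.470e-01] tcp [ 0.5385 -0.1007  0.0944] z-axis [ 0.0058 -0.0027 -1.    ] yaw 6.76
shift cm [ 0.14 -0.16 -0.01] turn about tool z -0.08 or 3.062 -3.222
F [-5.11 -0.64 23.48] T [-0.249  1.132  0.1  ] w 0.1515135665047317 g 82.97362446784973
time: 20.95
t 20.95 q [-2.290e-01  1.480e-01  2.013e+00 -2.000e-03  9.750e-01 -2.670e-01] tcp [ 0.5384 -0.1007  0.0944] z-axis [ 0.0056 -0.0027 -1.    ] yaw 2.19
shift cm [ 0.12 -0.16 -0.01] turn about tool z -0.16 or 2.982 -3.302
F [-5.54 -0.15 24.06] T [-0.329  1.192  0.164] w 0.1477645088988351 g 83.03906321525574
```

View pics/c6.png

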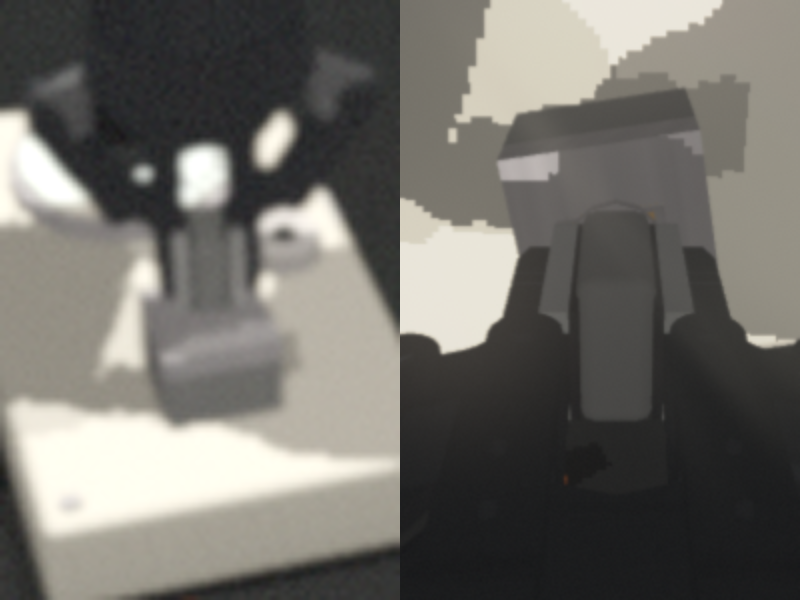

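The key's collar sits on the plate, gripped square and turned. Torque is starting to rise, so a bit more turn will confirm the stop.

```bash
python3 -m crank '[[[0,0,0,0,0,0.03],[0,0,0,0,0,0.02],[0,0,0,0,0,0],[0,0,0,0,0,0]]]'|head -1
python3 -c "
from h import *
plan(.5368,-.0995,.0945,11.35)"
```

```text
time: 21.38
t 21.38 q [-2.290e-01  1.480e-01  2.013e+00 -2.000e-03  9.750e-01 -2.170e-01] tcp [ 0.5384 -0.1007  0.0944] z-axis [ 0.0055 -0.0028 -1.    ] yaw -0.64
shift cm [ 0.11 -0.16 -0.01] turn about tool z -0.209 or 2.932 -3.351
F [-4.42 -1.15 23.64] T [-0.252  1.204  0.404] w 0.15194762137812162 g 83.10133695602417
```

Torque is 0.40 N m, well above the 0.1 N m spring, so the plug is at its stop with the key held home. Handing in.

```bash
python3 -m crank '[[[0,0,0,0,0,0],[0,0,0,0,0,0],[0,0,0,0,0,0],[0,0,0,0,0,0]]]'
python3 -c "
from h import *
plan(.5368,-.0995,.0945,11.35)
print(finish_job())"
```

```text
time: 21.72
tool_pos: [0.5384, -0.1007, 0.0944]
tcp_rot: [2.229, 2.205, 0.003]
wrist_force: [-6.7, -1.2, 23.9]
width: 0.155
grip_force: 83.1
t 21.72 q [-2.290e-01  1.480e-01  2.013e+00 -2.000e-03  9.750e-01 -2.170e-01] tcp [ 0.5384 -0.1007  0.0944] z-axis [ 0.0056 -0.0029 -1.    ] yaw -0.63
shift cm [ 0.12 -0.16 -0.01] turn about tool z -0.209 or 2.932 -3.351
F [-6.75 -1.18 23.89] T [-0.264  1.232  0.346] w 0.15499650782615512 g 83.10283184051514
the job is handed in; nothing more can be done
None
```

I turned the knob back to its zero stop, pushed the steel key fully home and turned it clockwise to its stop, and handed the job in at 21.7 s with the arm still gripping and holding the key turned; the cup, dishes and spray bottle were not touched, and no verdict came back.

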